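# Hang the driver on the sprung balancer hook

### The job

Hang the cordless driver on the balancer: take the boom by its black pull grip, pull the sprung hook down, swing it into the steel bail of the driver standing in its rest, and let it rise with the driver. Finish with the hook all the way up again and the driver hanging still from it by the bail, upright and clear of its rest.

Things in the scene. Friction and masses are not known exactly. Their poses are not given: they have to be found in the camera images.
- balancer: Pillar balancer, fixed to the desk: grey foot 120 mm across, dark tube to 175 mm, then a sprung 16 mm rod with a grey hub (top 323 mm) and an aluminium boom of 16 mm tube, 206 mm long from the pillar's axis, top 308 mm above the desk when up. Only the pull grip stands above the boom. Origin: on the axis at desk height, z up; at swing 0 the boom points along its -x.
- balancer_lift (a joint): How far boom and hook are pulled down, m: 0 = up, at the spring's stop; at most 0.105. The damped spring pulls up with about 7 N at 0 and 11 N at 0.1 (own weight taken off), returns to 0 when let go and can lift the driver all the way.
- balancer_boom (a joint): Swing of boom, grip and hook about the pillar's axis, rad, counter-clockwise positive seen from above, -1.3 to 1.3; at value q the boom points along (-cos q, -sin q) in the balancer's x, y. Light friction; it stays where it is left, at any height.
- pull_grip (a point): Middle of the gripping height of the black round upright pull grip on top of the boom, 180 mm from the pillar's axis, straight above the hook: diameter 24 mm, from the boom's top (20 mm below this point) to 18 mm above it. Fixed to the boom, 328 mm above the desk when up.
- hook_seat (a point): Lowest point inside the steel J hook under the boom, where a bail comes to lie; 88 mm below pull_grip. Bar 7 mm thick, 17 mm wide inside, open for 45 mm above the seat. Seen along the boom, the shank stands 12 mm from the seat towards falling swing values, the free tip 13 mm towards growing values: the hook enters a bail tip first as the swing grows.
- hook_tip (a point): Top of the hook's free tip, 16 mm higher than hook_seat. It must pass under the bail's arch.
- driver: Grey and black cordless inline driver, 0.2 to 0.4 kg, standing nose down in its rest: body up to 42 mm thick and 131 mm long, with a 10 mm bit below it. Origin: centre of the nose's underside, z along the body up to the bail. The bail lies in its x-z plane.
- bail_crown (a point): Underside of the middle of the driver's bail, 173 mm above its origin, 42 mm above its body. The bail is a rigid arch of 6 mm steel bar, 46 mm wide inside along the driver's x axis, which lies within 0.5 rad of the boom when the hook is at the bail. It stands on the hook's circle within 10 mm. With the boom up, hook_seat is 50 mm higher and the hook swings clear over the bail.
- driver_rest: Rest fixed to the desk: plate 84 x 84 x 5 mm with a black socket of 43 mm diameter, rim 47 mm above the desk; the driver's nose stands 30 mm deep in it with 1.5 mm play all round, the bit in a hole below. Origin: centre of the underside, at desk height.

How it is judged (in metres and radians):
On the way:
1. the sprung hook is pulled down by at least 50 mm (value of joint balancer_lift above 0.05 m), for 0.1 s.
At the end, for the whole second after the job is handed in: The driver hangs still (under 0.08 m/s) by its bail in the hook (bail crown within 15 mm of the hook seat), upright within 0.2 rad, its nose at least 57 mm above the desk (bit clear of the rest), with the hook up again (lift under 10 mm) (distance between bail_crown and hook_seat below 0.015 m and value of joint balancer_lift below 0.01 m and z of driver in the frame of driver_rest above 0.057 m and angle between driver's own z axis and vertical below 0.2 rad and contact force between driver and driver_rest below 0.1 N and linear speed of driver below 0.08 m/s); the robot touches nothing.
It also fails if it takes over 61 s, if anything falls off the work surface, if the arm or the gripper's body presses on something with over 40 N, if the wrist force passes 120 N, or if a joint passes its speed limit or range.

### The arm

A 6-joint arm with a two-finger parallel gripper is mounted at the origin on a cart in front of the work surface, level with it; the furniture and walls round the work are solid. World frame = base frame: x ahead of the robot, y to its left, z up, the work surface at z = 0. Lengths are in m, angles in degrees, forces in N, time in s.
With the tool pointing down it reaches from about 0.4 to 0.825 m from the base axis. Payload 7 kg.
Tool frame: the origin (TCP) lies midway between the tips of the shut fingers; the grasp point (between the pads) lies 19 mm behind it (ctrl.hold_point_z is the distance from the TCP to the grasp point, in m); z points along the fingers, x is the direction in which the jaws open and shut, and the axes are right-handed (so a half turn about z gives the same grasp; the last joint's range is limited). The gripper opens to 88 mm and grips with 3 to 60 N. Pads are 19 mm wide; open, the fingers measure 130 mm over their backs; the gripper's body (78 mm by 193 mm) begins 47 mm behind the grasp point.
Start: joints at [-52.133, 20.546, 0.682, 0, -70.136, -16.507], TCP at [0.246, -0.629, 0.227] pointing down, gripper open.
Joint ranges: [-176.03, 176.03], [-82.01, 121.73], [-58.28, 71.71], [-173.87, 95.51], [-174.79, -0.11], [-173.66, 173.66]. Speed limits (degrees/s): [136.94, 136.94, 172.46, 180, 180, 180].

### API

Orientations are given as [roll, pitch, yaw] about the fixed x, y, z axes, in that order (R = Rz(yaw) Ry(pitch) Rx(roll)).
In Python, from plant import ctrl gives the robot as it stands.
- The arm moves only by the tool apply_moves, never from a script. Its argument "motion" is a list of rows, each a list of 2 entries, a list of its own where there are three numbers: the shift along the world's x, y, z in cm, then the turn about the world's z in degrees. In form: [[[tx, ty, tz], roll], ...]. A call has 1 to 10 rows; each row is the pose to reach, as a shift and turn from the pose commanded when the call began; what a row does not reach only later rows make up. A row lasts 1/10 s, in which the tool goes at most 50 mm and 8.59 degrees, less where a joint would pass 70% of its speed; a pose out of reach is approached as far as the arm can. A call with a gripper value outside its range is refused whole. "hand" is the finger opening in cm, from 0 to 8.76, set as the call begins (left out, the last holds). The fingers move at their own pace and stop on an object; the grip force is fixed at half the most. Time passes only in rows, so rows that repeat a pose let the fingers close. It gives the time, the measured TCP pose, the force and the opening at its end, in the units of the state.
- ctrl.get_obs(): the state, without advancing time (a new reading comes with each control period).
- ctrl.snapshot(name): name is "scene" or "top" or "wrist"; returns (picture, depth): 480x640x3 uint8, blue, green, red; 480x640 float32, m along the optical axis (not along the pixel's ray), 0 where there is no reading.
- ctrl.camera_model(name): a dict with "fx", "fy", "cx", "cy" (pixels), "cam_to_world" (4x4, takes a point from camera to world coordinates); the wrist camera has in their place "tool_from_camera" (4x4, takes a point from camera to tool coordinates, whose origin is the TCP and whose axes are the tool frame's). Camera axes: x right, y down, z forward; pixel columns grow to the right and rows downward; lengths in m; the calibration is good to about 2 mm. The wrist camera is an equidistant fisheye: a pixel r from the principal point sees the ray r / f radians off the axis. A picture is of the moment at which its call begins: read the wrist's pose just before it. camera_model takes no time and is no camera call.
- ctrl.close_job(): hands the job in, once; it reports no verdict.
The state is a dict: "clock": time; "joint_pos": joint angles; "qvel": joint speeds; "tau": joint torques, N m; "tool_pos": TCP position; "orientation": TCP orientation; "force": force on the tool from outside, world axes, zero at the start; "moment": the same for the moment, N m; "opening": finger opening in m.
Only numpy, scipy, OpenCV 4.12 (cv2) and the standard library are available. Lean on these libraries where they do the work, as an engineer would, in place of code of your own. Each camera call takes 0.05 s, during which the arm holds its last target.

## Working session

There is one attempt and no reset: what is moved stays moved. The work goes in short steps, Python scripts to look and compute and a tool call to move; the robot and the scene stay as the last step left them, time stands still between calls to the robot, and variables do not carry over. Pictures are saved under pics/ and viewed, and the job is handed in when it is done.

Besides the shell and the picture viewer there is one more tool, called in YAML: its name, and indented under it one key for each argument. apply_moves: Moves the arm, as the interface text tells. Its arguments: {"type":"object","properties":{"motion":{"type":"array"},"hand":{"type":"number"}},"required":["motion"]}

```bash
mkdir -p pics; ls
python3 - <<'E'
from plant import ctrl
import cv2, numpy as np
print(ctrl.get_obs())
for n in ("scene","top"):
    p,d=ctrl.snapshot(n); cv2.imwrite(f"pics/{n}0.png",p); np.save(f"{n}0.npy",d)
    print(n,ctrl.camera_model(n))
print(ctrl.hold_point_z)
E
```

```text
pics
{'clock': 0.0, 'joint_pos': array([-5.21346467e+01,  2.05918419e+01,  6.35945910e-01, -1.91907741e-02,
       -7.01359540e+01, -1.65072034e+01]), 'qvel': array([-0.02634077, -0.15384492,  0.02688784,  0.03414031, -0.00362048,
       -0.0218946 ]), 'tau': array([-6.37036428e-04, -5.82716954e+01,  2.93052721e+01,  6.99712291e+00,
        6.82882121e-03, -1.67053158e-04]), 'tool_pos': array([ 0.24564032, -0.6282144 ,  0.22563752]), 'orientation': array([-1.79991197e+02, -9.31906685e-02,  1.11351607e+02]), 'force': array([-0.33889264,  0.34788694, -0.05794812]), 'moment': array([ 0.0744218 , -0.01135718, -0.00817354]), 'opening': 0.08785755581457304}
scene {'fx': 547.8767580846844, 'fy': 547.8767580846844, 'cx': 322.59503421237224, 'cy': 238.39654190757437, 'cam_to_world': array([[-0.88049732, -0.22325403,  0.41818908,  0.2064151 ],
       [-0.47402169,  0.40481373, -0.78193944,  0.43918732],
       [ 0.00528245, -0.88672627, -0.46226466,  0.59715907],
       [ 0.        ,  0.        ,  0.        ,  1.        ]])}
top {'fx': 507.5670367895643, 'fy': 507.5670367895643, 'cx': 313.3265553408966, 'cy': 234.539075167603, 'cam_to_world': array([[ 1.93424130e-03, -9.95140230e-01,  9.84488721e-02,
         4.48443746e-01],
       [-9.99879423e-01, -4.07736985e-04,  1.55233124e-02,
        -2.14344206e-01],
       [-1.54077314e-02, -9.84670273e-02, -9.95021028e-01,
         1.05156903e+00],
       [ 0.00000000e+00,  0.00000000e+00,  0.00000000e+00,
         1.00000000e+00]])}
0.0188
```

View pics/scene0.png

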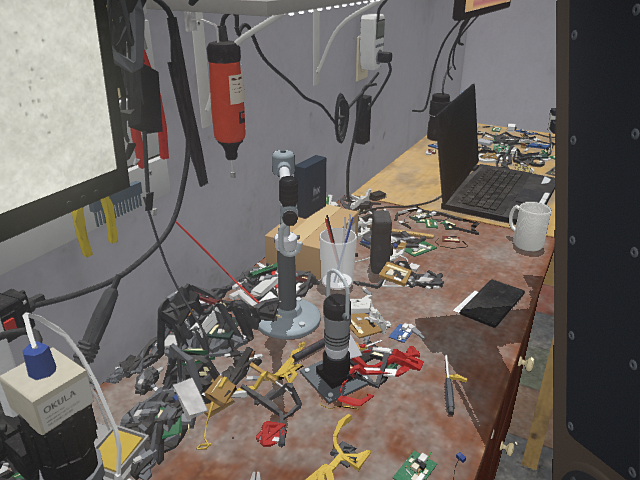

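View pics/top0.png

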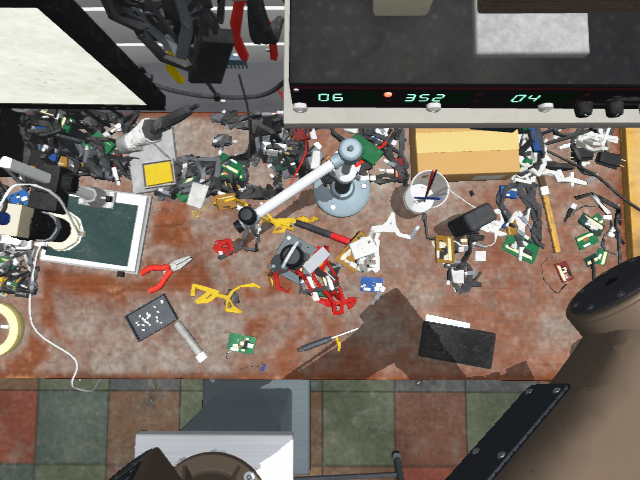

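The scene view shows the pillar at (288,300), its boom pointing towards the camera (grip around 290,200), and the driver standing in its rest at (335,350). In the top view the hub is at (350,150), the black grip at (247,215) and the driver at (290,255). I'll measure these next.

```bash
cat > h.py <<'E'
import numpy as np,cv2
from plant import ctrl
def pts(name,d):
    m=ctrl.camera_model(name); v,u=np.indices(d.shape)
    P=np.stack([(u-m['cx'])/m['fx']*d,(v-m['cy'])/m['fy']*d,d],-1)
    T=m['cam_to_world']; return P@T[:3,:3].T+T[:3,3]
E
python3 - <<'E'
from h import *
d=np.load('top0.npy');W=pts('top',d)
for (u,v) in [(350,148),(340,188),(247,215),(245,213),(290,165),(300,183),(290,253),(318,260),(285,245),(296,262)]:
    print(u,v,W[v,u].round(4))
for n in ('top','scene'):
    d=np.load(n+'0.npy');W=pts(n,d);I=cv2.imread(f'pics/{n}0.png')
    m=(W[...,2]>.29)&(W[...,2]<.36)&(d>0)&(W[...,0]<.75)&(W[...,0]>.35)&(abs(W[...,1]+.2)<.25)
    g=m&(I.max(-1)<70)
    print(n,m.sum(),g.sum(),W[g].mean(0),W[g].max(0),W[g].min(0))
    hub=m&(W[...,2]>.316)&~g
    print('hub',hub.sum(),W[hub].mean(0),W[hub].max(0),W[hub].min(0))
    # pad
I=cv2.imread('pics/top0.png'); cv2.imwrite('pics/topz.png',cv2.resize(I[120:320,200:420],None,fx=3.4,fy=3,interpolation=cv2.INTER_CUBIC)[:, :748])
I=cv2.imread('pics/scene0.png'); cv2.imwrite('pics/scz.png',cv2.resize(I[140:410,230:400],None,fx=2.2*2/2,fy=2.2,interpolation=cv2.INTER_CUBIC))
E
```

```text
350 148 [ 0.6482 -0.2565  0.3224]
340 188 [ 0.634  -0.2505  0.0867]
247 215 [ 0.5455 -0.1104  0.3479]
245 213 [ 0.5484 -0.1075  0.3478]
290 165 [ 0.6894 -0.1512  0.0446]
300 183 [ 0.5991 -0.1828  0.3077]
290 253 [ 0.5017 -0.1617  0.1974]
318 260 [ 0.4979 -0.2079  0.0321]
285 245 [ 0.5302 -0.1394  0.0048]
296 262 [ 0.4887 -0.1694  0.147 ]
top 2239 392 [ 0.61527873 -0.06658871  0.33413531] [0.73931159 0.04995795 0.35993699] [ 0.52632472 -0.12058144  0.29001107]
hub 526 [ 0.62660335 -0.22378934  0.32547689] [0.7344937  0.00897903 0.35737146] [ 0.53627495 -0.27460008  0.31608204]
scene 2158 1227 [ 0.61791804 -0.06693173  0.3310416 ] [0.74909306 0.04996406 0.35993487] [ 0.52779011 -0.28876284  0.29022455]
hub 396 [ 0.70257108 -0.24870652  0.3312553 ] [0.74998127 0.04323223 0.35979333] [ 0.54125357 -0.29682232  0.31600721]
```

View pics/topz.png

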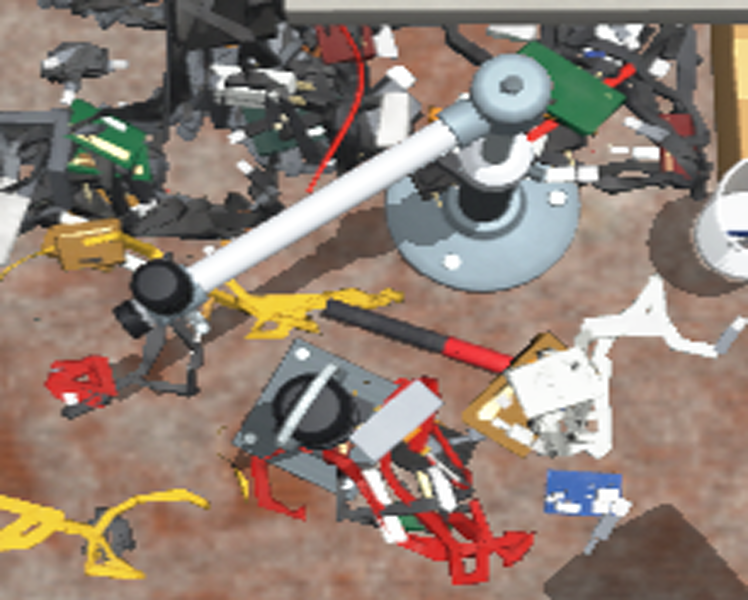

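View pics/scz.png

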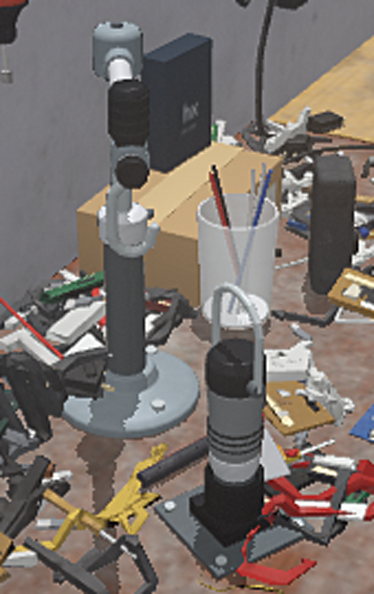

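Run:
```python
from h import *
from scipy.optimize import least_squares
def circ(P,r=None):
    f=lambda p:np.hypot(P[:,0]-p[0],P[:,1]-p[1])-(p[2] if r is None else r)
    s=least_squares(f,[*P[:,:2].mean(0),.02],loss='soft_l1',f_scale=.001);return s.x
for n in ('top','scene'):
    d=np.load(n+'0.npy');W=pts(n,d);I=cv2.imread(f'pics/{n}0.png').astype(int)
    near=lambda x,y,r:np.hypot(W[...,0]-x,W[...,1]-y)<r
    g=near(.547,-.109,.03)&(W[...,2]>.312)&(W[...,2]<.36)
    P=W[g];print(n,'grip',g.sum(),P.mean(0),'bbox mid',(P.max(0)+P.min(0))/2,P.max(0)-P.min(0),P[:,2].max())
    s=P[(P[:,2]<.344)]; print(' side circ',len(s),circ(s,.012))
    h=near(.648,-.256,.035)&(W[...,2]>.30)
    P=W[h];t=P[P[:,2]>.319];print(' hub top',len(t),t.mean(0),(t.max(0)+t.min(0))/2,t.max(0)-t.min(0)); 
    b=near(.50,-.162,.045)&(W[...,2]>.155)&(W[...,2]<.24)
    P=W[b];print(' bail',len(P),P.mean(0),P.min(0),P.max(0)); c=P[P[:,2]>P[:,2].max()-.012];print('  crown',c.mean(0),len(c))
    q=P[:,:2]-P[:,:2].mean(0);U,S,V=np.linalg.svd(q);print('  dir',np.degrees(np.arctan2(V[0,1],V[0,0])),S/np.sqrt(len(P)))
    body=near(.50,-.162,.045)&(W[...,2]>.07)&(W[...,2]<.148)
    print(' body',circ(W[body],.021),W[body].mean(0), np.ptp(W[body],axis=0))
    for zz in [(.05,.09),(.09,.12),(.12,.14),(.14,.152)]:
        bb=near(.50,-.162,.045)&(W[...,2]>zz[0])&(W[...,2]<zz[1]); print(zz,bb.sum(),circ(W[bb]))
```

```text
top grip 275 [ 0.54593189 -0.11025502  0.34222764] bbox mid [ 0.54746703 -0.10884564  0.33128955] [0.02444191 0.02507794 0.03833852] 0.3504588067877402
 side circ 102 [ 0.54767148 -0.10823095  0.02      ]
 hub top 6281 [ 0.64326467 -0.2560441   0.58524933] [ 0.64786353 -0.25603216  0.46734421] [0.06972249 0.06954771 0.29668624]
 bail 122 [ 0.50033606 -0.1606488   0.18943896] [ 0.47557525 -0.17678402  0.15589203] [ 0.52526427 -0.14497926  0.19775796]
  crown [ 0.50035882 -0.16057297  0.1928705 ] 94
  dir 149.25936387325092 [0.01672642 0.00174641]
 body [ 0.50121915 -0.15948995  0.02      ] [ 0.49877464 -0.16313618  0.14070547] [0.04904397 0.04105351 0.06834488]
(0.05, 0.09) 6 [ 0.50128301 -0.15997395  0.02017892]
(0.09, 0.12) 12 [ 0.49777185 -0.16572946  0.0150181 ]
(0.12, 0.14) 37 [ 0.50226483 -0.15890021  0.02287506]
(0.14, 0.152) 325 [ 0.50102927 -0.15990005  0.01512822]
scene grip 525 [ 0.54533085 -0.1018371   0.33240755] bbox mid [ 0.54798803 -0.10620241  0.32967463] [0.02280346 0.02291324 0.03492892] 0.3471390834113307
 side circ 430 [ 0.54970213 -0.10897301  0.02      ]
 hub top 244 [ 0.63062364 -0.25551058  0.4460867 ] [ 0.64007033 -0.26089543  0.43009724] [0.05085264 0.04400669 0.22216051]
 bail 255 [ 0.49857048 -0.15691867  0.17902187] [ 0.47652135 -0.1754082   0.15507321] [ 0.52884826 -0.14298617  0.19672835]
  crown [ 0.4984463  -0.15681599  0.19154018] 109
  dir 150.21299834763622 [0.02098448 0.00154919]
 body [ 0.50347271 -0.16276839  0.02      ] [ 0.49703672 -0.14797246  0.11415266] [0.05233288 0.03940459 0.07795544]
(0.05, 0.09) 450 [ 0.5030436  -0.16154743  0.0188621 ]
(0.09, 0.12) 409 [ 0.5028718  -0.16123874  0.01908934]
(0.12, 0.14) 294 [ 0.50231156 -0.16442857  0.02367612]
(0.14, 0.152) 403 [ 0.50222456 -0.15675341  0.01436237]
```

Run:
```python
from h import *
d=np.load('top0.npy');W=pts('top',d);ok=d>0
h=ok&(np.hypot(W[...,0]-.648,W[...,1]+.256)<.035)&(W[...,2]>.318)&(W[...,2]<.33)
t=W[h];print('hub',len(t),t.mean(0),(t.max(0)+t.min(0))/2,np.ptp(t,axis=0))
# boom line
b=ok&(W[...,2]>.296)&(W[...,2]<.312)&(np.hypot(W[...,0]-.6,W[...,1]+.18)<.065)
P=W[b];m=P.mean(0);U,S,V=np.linalg.svd(P[:,:2]-m[:2]);print('boom',len(P),m,V[0],np.degrees(np.arctan2(V[0,1],V[0,0])))
for n in('top','scene'):
  d=np.load(n+'0.npy');W=pts(n,d);ok=d>0
  print(n)
  for x0 in np.arange(.3,1.2,.05):
    r=[]
    for y0 in np.arange(-.5,.35,.05):
      s=ok&(W[...,0]>=x0)&(W[...,0]<x0+.05)&(W[...,1]>=y0)&(W[...,1]<y0+.05)
      r.append('%3d'%(W[s][:,2].max()*100) if s.any() else ' --')
    print('%.2f'%x0,' '.join(r))
```

```text
hub 354 [ 0.64820885 -0.2570082   0.32048219] [ 0.64850419 -0.25742714  0.32237533] [0.03162607 0.03096858 0.00873622]
boom 941 [ 0.59725274 -0.18342366  0.30677048] [-0.56266848  0.82668264] 124.2405424992497
top
0.30   1  70  71  70   0   1   1   0   1   1   2   2   1   2   0   2   1
0.35  66  69  69   0   1   1   0   0   0   1   0   2   1   2   0   0   0
0.40  65  65   0   1   1   2   1   0   1   1   0   1   2   2   0   0   0
0.45  64   2   0   5   6   3  19  19   1   0   0   1   1   3   3   3   2
0.50  12   2   0   5   6   3  19  35  34   1   1   1   0   3  33  32   3
0.55  12  10  10   2   2   1  31  35  34   3   0   0   2  29  34  33   3
0.60  61  62  62  62  61  61  61   4   3   6   7   5   3   3  33  33  24
0.65  67  67  67  67  64  61  63  63  10   9  66  65  58  50  42  22  24
0.70   8   8  61  62  62  61  61  46  60  59  62  17  34  36  37  10  11
0.75   8   7   7   3   5   3  51  48  53  50  47  19  12   9  18  10  19
0.80  --  --  --  --  --  --  43  43  43  18  32  43  43   2   3   4   3
0.85  --  --  --  --  --  --  --  --  --  --  --  --  --  --  --  --  --
0.90  --  
[... 1047 characters left out ...]
 54  46  54  54  37  38  40  40   6  --  --
0.75  41  44  49  51  51  51  53  49  54  51  30  19  22  21   4  --  --
0.80  49  49  50  51  51  52  53  48  41  29  29  29  29  --  --  --  --
0.85  --  --  --  --  --  --  --  --  --  --  --  --  --  --  --  --  --
0.90  --  --  --  --  --  --  --  --  --  --  --  --  --  --  --  --  --
0.95  --  --  --  --  --  --  --  --  --  --  --  --  --  --  --  --  --
1.00  --  --  --  --  --  --  --  --  --  --  --  --  --  --  --  --  --
1.05  --  --  --  --  --  --  --  --  --  --  --  --  --  --  --  --  --
1.10  --  --  --  --  --  --  --  --  --  --  --  --  --  --  --  --  --
1.15  --  --  --  --  --  --  --  --  --  --  --  --  --  --  --  --  --
```

Run:
```python
from h import *
for n in('top','scene'):
  d=np.load(n+'0.npy');W=pts(n,d);ok=(d>0)&(W[...,2]>.36)&(W[...,0]>.45)
  for y0 in np.arange(-.35,.25,.05):
    s=ok&(W[...,1]>=y0)&(W[...,1]<y0+.05); P=W[s]
    if len(P): i=P[:,0].argmin(); print(n,'%.2f'%y0,P[i].round(3),'minz',P[:,2].min().round(3))
```

```text
top -0.35 [ 0.613 -0.346  0.532] minz 0.528
top -0.30 [ 0.612 -0.274  0.541] minz 0.529
top -0.25 [ 0.613 -0.243  0.534] minz 0.526
top -0.20 [ 0.612 -0.192  0.532] minz 0.361
top -0.15 [ 0.684 -0.15   0.584] minz 0.36
top -0.10 [ 0.708 -0.07   0.579] minz 0.36
top -0.05 [ 0.714 -0.048  0.483] minz 0.377
top -0.00 [0.68  0.011 0.66 ] minz 0.36
top 0.05 [0.681 0.051 0.657] minz 0.36
top 0.10 [0.686 0.101 0.58 ] minz 0.36
top 0.15 [0.691 0.153 0.498] minz 0.36
top 0.20 [0.696 0.201 0.422] minz 0.36
scene -0.35 [ 0.615 -0.318  0.534] minz 0.362
scene -0.30 [ 0.614 -0.287  0.531] minz 0.36
scene -0.25 [ 0.613 -0.202  0.529] minz 0.36
scene -0.20 [ 0.614 -0.175  0.535] minz 0.361
scene -0.15 [ 0.739 -0.1    0.442] minz 0.36
scene -0.10 [ 0.713 -0.052  0.482] minz 0.36
scene -0.05 [ 0.715 -0.049  0.481] minz 0.388
scene -0.00 [0.686 0.032 0.553] minz 0.36
scene 0.05 [0.686 0.073 0.55 ] minz 0.36
scene 0.10 [0.687 0.125 0.548] minz 0.36
scene 0.15 [0.694 0.151 0.45 ] minz 0.36
```

apply_moves:
  motion:
    - [[0,0,3],0]
    - [[0,0,7],-6]
    - [[0,0,11],-12]
    - [[1,1,15],-20]
    - [[2,4,17.4],-28]
    - [[4,8,17.4],-36]
    - [[6,12,17.4],-44]
    - [[9,16,17.4],-52]
    - [[11,19,17.4],-60]
    - [[12,21,17.4],-66]
  hand: 8.0

```text
clock: 1.1
tool_pos: [0.367, -0.4163, 0.4004]
orientation: [-180.0, -0.0, 45.1]
force: [0.3, -0.7, 0.7]
opening: 0.0804
```

apply_moves:
  motion:
    - [[1,2,0],-2]
    - [[3,5,0],-4]
    - [[5,9,0],-6]
    - [[7,13,0],-8]
    - [[9,17,0],-10]
    - [[12,21,0],-11]
    - [[14,25,0],-11]
    - [[16,28,0],-11]
    - [[17.5,30,0],-11]
    - [[18.2,30.9,0],-11]

```text
clock: 2.1
tool_pos: [0.5487, -0.1076, 0.3997]
orientation: [-179.9, 0.1, 34.5]
force: [0.3, 0.7, 0.2]
opening: 0.0798
```

apply_moves:
  motion:
    - [[0,0,0],0]
    - [[0,0,0],0]
    - [[0,0,0],0]

```text
clock: 2.4
tool_pos: [0.5473, -0.1105, 0.4008]
orientation: [180.0, -0.0, 34.3]
force: [0.4, -0.1, 0.9]
opening: 0.08
```

Run:
```python
from h import *
print(ctrl.get_obs()['joint_pos'])
for n in('wrist','scene'):
    p,d=ctrl.snapshot(n); cv2.imwrite(f"pics/{n}1.png",p); np.save(n+'1.npy',d)
```

```text
[ 8.68258321e+00  5.82553929e+00  3.53617608e+00  5.37409648e-03
 -8.77028389e+01 -1.54377163e+02]
```

View pics/wrist1.png

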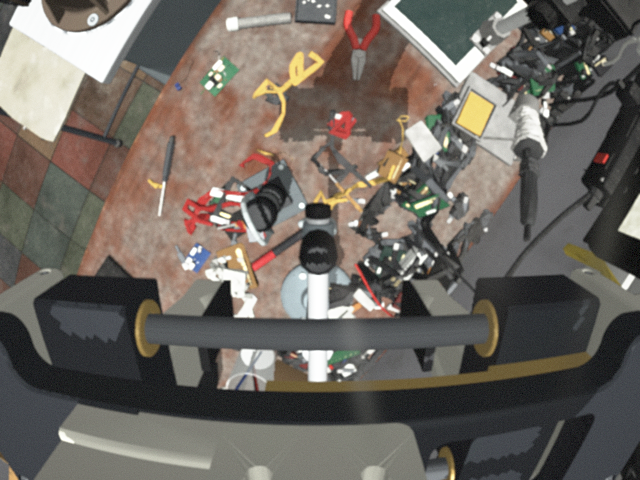

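View pics/scene1.png

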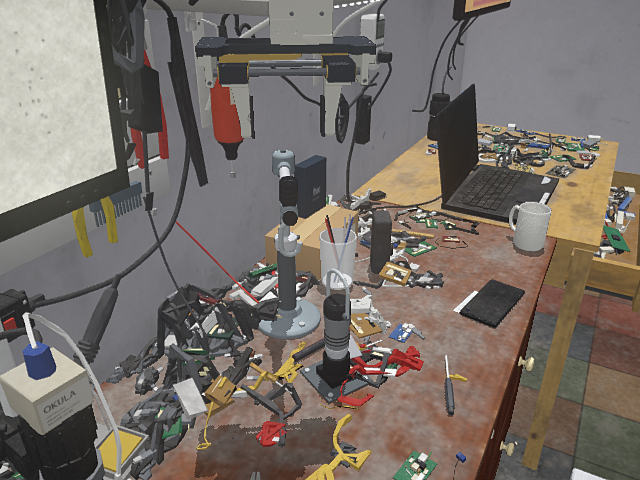

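The wrist view shows the grip at (318,250), centred between the jaws, with the boom running straight down below it. That matches the planned grasp, so I'm descending.

apply_moves:
  motion:
    - [[0,0.1,-1],0]
    - [[0,0.1,-2.5],0]
    - [[0,0.1,-4],0]
    - [[0,0.1,-5.5],0]
    - [[0,0.1,-6.8],0]
    - [[0,0.1,-7.6],0]
    - [[0,0.1,-8.2],0]
    - [[0,0.1,-8.6],0]
    - [[0,0.1,-8.8],0]
    - [[0,0.1,-8.8],0]
  hand: 6.0

```text
clock: 3.5
tool_pos: [0.5479, -0.1086, 0.3126]
orientation: [180.0, -0.0, 34.4]
force: [0.4, -0.8, -0.3]
opening: 0.0597
```

apply_moves:
  motion:
    - [[0,0,0],0]
    - [[0,0,0],0]
    - [[0,0,0],0]
    - [[0,0,0],0]
    - [[0,0,0],0]
    - [[0,0,0],0]
    - [[0,0,0],0]
    - [[0,0,0],0]
  hand: 1.5

```text
clock: 4.3
tool_pos: [0.5479, -0.1086, 0.3126]
orientation: [180.0, -0.0, 34.4]
force: [0.1, -0.2, -0.3]
opening: 0.0228
```

apply_moves:
  motion:
    - [[0,0,-0.3],0]
    - [[0,0,-0.8],0]
    - [[0,0,-1.4],0]
    - [[0,0,-2],0]
    - [[0,0,-2.6],0]
    - [[0,0,-3.2],0]
    - [[0,0,-3.7],0]
    - [[0,0,-4],0]
    - [[0,0,-4],0]
    - [[0,0,-4],0]

```text
clock: 5.3
tool_pos: [0.5482, -0.1084, 0.2739]
orientation: [179.9, -0.1, 34.4]
force: [-3.0, 3.4, 9.0]
opening: 0.023
```

apply_moves:
  motion:
    - [[0,0,-0.3],0]
    - [[0,0,-0.8],0]
    - [[0,0,-1.4],0]
    - [[0,0,-2],0]
    - [[0,0,-2.6],0]
    - [[0,0,-3.1],0]
    - [[0,0,-3.5],0]
    - [[0,0,-3.6],0]
    - [[0,0,-3.6],0]
    - [[0,0,-3.6],0]

```text
clock: 6.3
tool_pos: [0.5484, -0.1084, 0.2381]
orientation: [179.9, -0.1, 34.4]
force: [-3.0, 3.2, 10.9]
opening: 0.0229
```

Run:
```python
from h import *
o=ctrl.get_obs();print(o['tool_pos'],o['force'])
for n in('wrist','scene'):
    p,d=ctrl.snapshot(n); cv2.imwrite(f"pics/{n}2.png",p); np.save(n+'2.npy',d)
I=cv2.imread('pics/scene2.png'); cv2.imwrite('pics/scz2.png',cv2.resize(I[60:400,180:420],None,fx=1.75,fy=1.75,interpolation=cv2.INTER_CUBIC))
```

```text
[ 0.54836642 -0.10836247  0.23811132] [-2.95821059  3.21412783 10.94604261]
```

View pics/scz2.png

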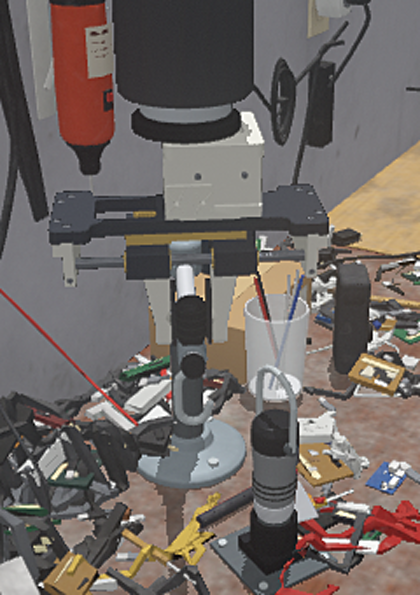

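Run:
```python
from h import *
from scipy.spatial import cKDTree
A=np.load('scene0.npy');B=np.load('scene2.npy');W0=pts('scene',A);W2=pts('scene',B)
def sel(W,d,zl,zh):
    s=(d>0)&(np.hypot(W[...,0]-.548,W[...,1]+.1085)<.035)&(W[...,2]>zl)&(W[...,2]<zh);return W[s]
P0=sel(W0,A,.20,.305);P2=sel(W2,B,.13,.235)
t=np.array([.8,.56])*1.0
u=-np.array([.827,.563])  # tangential direction growing
for P in(P0,P2):
    s=(P[:,:2]-[.548,-.1085])@u
    print(len(P),P[:,2].min(),np.percentile(P[:,2],2))
    tip=P[(s>.008)&(s<.02)]; print(' tip',tip[:,2].max(),tip[:,2].min(),s.max(),s.min())
T=cKDTree(P2)
for L in np.arange(.06,.09,.002):
    print('%.3f'%L,np.median(T.query(P0-[0,0,L])[0]).round(4),end=' ')
```

```text
443 0.23434129829101896 0.23713968067954366
 tip 0.30473139560503687 0.23839487704586998 0.015576672238598528 -0.016581001467825297
507 0.16042981698436715 0.16239063638247378
 tip 0.23134133805384632 0.1661803610459498 0.014752923054270058 -0.01754025300940337
0.060 0.0047 0.062 0.0036 0.064 0.0026 0.066 0.0019 0.068 0.0016 0.070 0.0013 0.072 0.0012 0.074 0.0012 0.076 0.0013 0.078 0.0015 0.080 0.0017 0.082 0.0023 0.084 0.0031 0.086 0.0041 0.088 0.0055
```

Run:
```python
import numpy as np
c=np.array([.6485,-.257]);p=np.array([.5484,-.1084]);v=p-c
for a in [1,3,5,7,9,11,13,15,17,19,21,22,22.8,23.5]:
    t=np.radians(a);R=np.array([[np.cos(t),-np.sin(t)],[np.sin(t),np.cos(t)]])
    print(a,((R@v-v)*100).round(2))
```

```text
1 [-0.26 -0.18]
3 [-0.76 -0.54]
5 [-1.26 -0.93]
7 [-1.74 -1.33]
9 [-2.2  -1.75]
11 [-2.65 -2.18]
13 [-3.09 -2.63]
15 [-3.5 -3.1]
17 [-3.91 -3.58]
19 [-4.29 -4.07]
21 [-4.66 -4.57]
22 [-4.84 -4.83]
22.8 [-4.98 -5.04]
23.5 [-5.1  -5.22]
```

apply_moves:
  motion:
    - [[-0.26,-0.18,0],1]
    - [[-0.76,-0.54,-0.1],3]
    - [[-1.26,-0.93,-0.1],5]
    - [[-1.74,-1.33,-0.1],7]
    - [[-2.2,-1.75,-0.1],9]
    - [[-2.65,-2.18,-0.1],11]
    - [[-2.65,-2.18,-0.1],11]
    - [[-2.65,-2.18,-0.1],11]

```text
clock: 7.2
tool_pos: [0.5215, -0.1305, 0.2372]
orientation: [179.9, -0.1, 45.4]
force: [-4.3, 3.0, 9.8]
opening: 0.0232
```

Run:
```python
from h import *
o=ctrl.get_obs();print(o['tool_pos'],o['force'])
for n in('wrist','scene'):
    p,d=ctrl.snapshot(n); cv2.imwrite(f"pics/{n}3.png",p); np.save(n+'3.npy',d)
I=cv2.imread('pics/scene3.png'); cv2.imwrite('pics/scz3.png',cv2.resize(I[180:400,220:420],None,fx=2.7,fy=2.7,interpolation=cv2.INTER_CUBIC))
```

```text
[ 0.52145856 -0.13049323  0.23716675] [-4.33619887  2.99465678  9.75706093]
```

View pics/scz3.png

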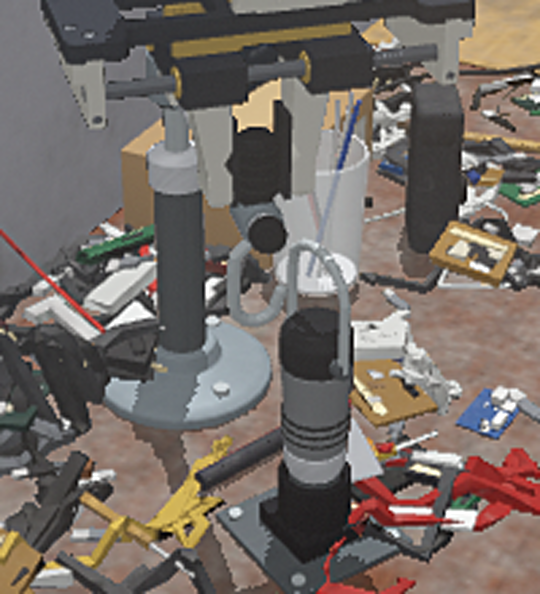

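View pics/wrist3.png

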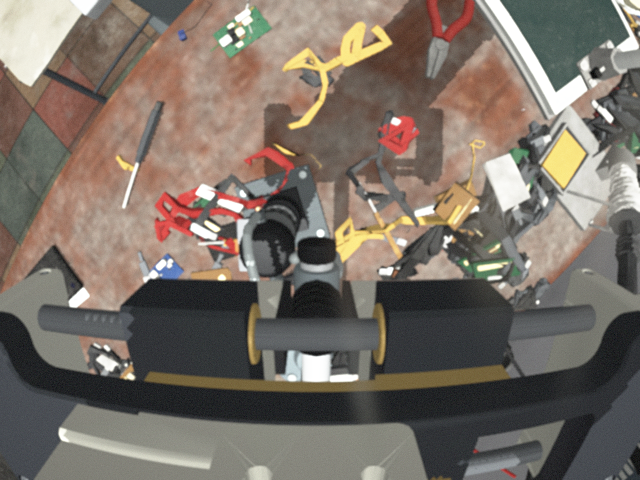

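The hook is at about (255,285) in the zoomed scene view and heads tip-first for the bail opening, with its tip below the bail's arch. I'll continue slowly.

apply_moves:
  motion:
    - [[-0.22,-0.22,0],1]
    - [[-0.44,-0.45,0],2]
    - [[-0.85,-0.92,0],4]
    - [[-1.05,-1.16,0],5]
    - [[-1.26,-1.4,0],6]
    - [[-1.45,-1.64,0],7]
    - [[-1.64,-1.89,0],8]
    - [[-1.64,-1.89,0],8]

```text
clock: 8.1
tool_pos: [0.5048, -0.1496, 0.237]
orientation: [179.9, -0.0, 53.4]
force: [-4.8, 2.2, 11.6]
opening: 0.0232
```

Run:
```python
from h import *
o=ctrl.get_obs();print(o['tool_pos'],o['force'])
p,d=ctrl.snapshot('scene'); cv2.imwrite(f"pics/scene4.png",p); np.save('scene4.npy',d)
cv2.imwrite('pics/scz4.png',cv2.resize(p[200:360,260:400],None,fx=3.7,fy=3.7,interpolation=cv2.INTER_CUBIC))
```

```text
[ 0.50478892 -0.14960833  0.23703712] [-4.81355953  2.23617051 11.61810008]
```

View pics/scz4.png

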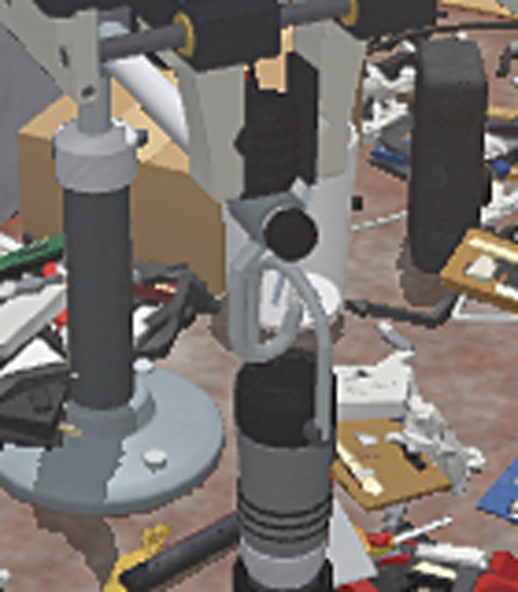

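The hook now crosses the bail at (270,300) in the zoom, and the forces are unchanged, so there is no contact. I'll finish the swing.

apply_moves:
  motion:
    - [[-0.19,-0.25,0],1]
    - [[-0.37,-0.5,0],2]
    - [[-0.55,-0.76,0],3]
    - [[-0.69,-0.97,0],3.8]
    - [[-0.69,-0.97,0],3.8]
    - [[-0.69,-0.97,0],3.8]

```text
clock: 8.75
tool_pos: [0.498, -0.1593, 0.237]
orientation: [179.9, -0.0, 57.2]
force: [-4.8, 2.4, 9.6]
opening: 0.0233
```

Run:
```python
from h import *
o=ctrl.get_obs();print(o['tool_pos'],o['force'])
p,d=ctrl.snapshot('scene'); cv2.imwrite(f"pics/scene5.png",p); np.save('scene5.npy',d)
cv2.imwrite('pics/scz5.png',cv2.resize(p[200:360,260:400],None,fx=3.7,fy=3.7,interpolation=cv2.INTER_CUBIC))
W=pts('scene',d)
c=np.array([.6485,-.257]);
s=(d>0)&(np.hypot(W[...,0]-.5,W[...,1]+.16)<.04)&(W[...,2]>.15)&(W[...,2]<.225)
P=W[s];r=P[:,:2]-c;rad=np.hypot(*r.T);tan=(np.arctan2(r[:,1],r[:,0])-np.radians(146.75))*.178
for k in np.lexsort((tan,))[::6]: print((rad[k]*1000).round(),(tan[k]*1000).round(1),(P[k,2]*1000).round(),end=' | ')
```

```text
[ 0.49801109 -0.15927575  0.23700897] [-4.82118447  2.36876016  9.56169959]
180.0 -17.1 197.0 | 179.0 -16.3 173.0 | 178.0 -16.0 184.0 | 182.0 -15.9 178.0 | 177.0 -15.5 196.0 | 180.0 -15.2 188.0 | 180.0 -15.0 171.0 | 182.0 -14.7 186.0 | 181.0 -14.5 200.0 | 181.0 -14.2 195.0 | 181.0 -14.0 167.0 | 180.0 -13.6 171.0 | 182.0 -13.2 200.0 | 181.0 -12.9 193.0 | 180.0 -12.5 194.0 | 180.0 -12.3 201.0 | 169.0 -12.1 222.0 | 182.0 -11.8 194.0 | 182.0 -11.6 190.0 | 190.0 -11.4 222.0 | 181.0 -11.2 196.0 | 177.0 -11.0 207.0 | 181.0 -10.9 188.0 | 188.0 -10.8 224.0 | 182.0 -10.5 221.0 | 184.0 -10.1 222.0 | 184.0 -9.9 209.0 | 197.0 -9.2 224.0 | 178.0 -8.7 212.0 | 204.0 -8.3 224.0 | 192.0 -7.9 219.0 | 181.0 -7.7 163.0 | 180.0 -7.2 168.0 | 150.0 -6.8 161.0 | 180.0 -6.5 211.0 | 181.0 -6.2 168.0 | 202.0 -5.8 225.0 | 190.0 -5.5 217.0 | 148.0 -5.3 154.0 | 148.0 -5.2 162.0 | 147.0 -5.0 169.0 | 150.0 -4.6 182.0 | 150.0 -4.5 167.0 | 149.0 -4.4 181.0 | 153.0 -4.3 170.0 | 149.0 -4.1 168.0 | 155.0 -3.8 188.0 | 180.0 -3.7 161.0 | 193.0 -3.6 189.0 | 151.0 -3.5 168.0 | 182.0 -3.2 164.0 | 150.0 -2.9 174.0 | 194.0 -2.5 186.0 | 203.0 -2.4 219.0 | 188.0 -2.3 192.0 | 190.0 -2.2 189.0 | 200.0 -2.1 156.0 | 184.0 -1.9 195.0 | 172.0 -1.9 197.0 | 199.0 -1.7 159.0 | 204.0 -1.6 165.0 | 201.0 -1.5 176.0 | 204.0 -1.4 163.0 | 204.0 -1.3 161.0 | 203.0 -1.1 168.0 | 203.0 -1.0 176.0 | 203.0 -1.0 223.0 | 200.0 -0.8 159.0 | 199.0 -0.7 182.0 | 176.0 -0.5 197.0 | 187.0 -0.4 196.0 | 204.0 -0.3 222.0 | 184.0 -0.2 194.0 | 204.0 0.1 220.0 | 181.0 0.2 161.0 | 203.0 0.4 174.0 | 191.0 0.5 190.0 | 199.0 0.7 180.0 | 203.0 1.0 155.0 | 204.0 1.1 224.0 | 189.0 1.3 192.0 | 204.0 1.5 170.0 | 175.0 1.8 196.0 | 203.0 1.9 165.0 | 202.0 2.1 224.0 | 202.0 2.5 159.0 | 200.0 3.1 176.0 | 178.0 3.5 167.0 | 183.0 4.3 166.0 | 178.0 5.3 166.0 | 182.0 6.3 172.0 | 178.0 7.0 171.0 | 177.0 7.9 171.0 | 178.0 11.8 180.0 | 180.0 14.5 176.0 |
```

View pics/scz5.png

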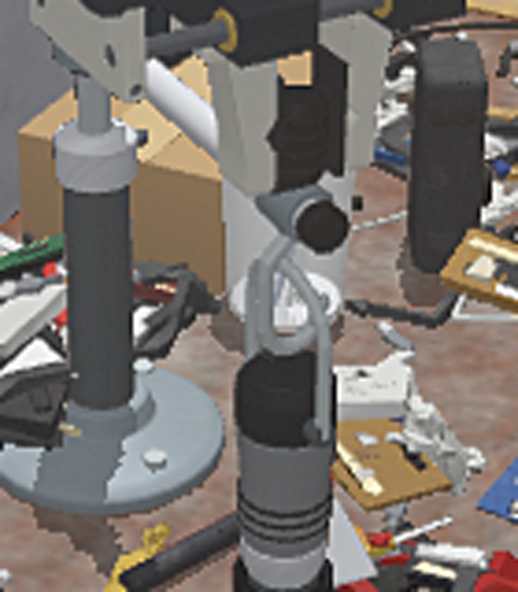

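The hook is under the bail: bail plane at tangential offset 0, shank at −14 mm, tip at +14 mm. I'm letting it rise slowly.

apply_moves:
  motion:
    - [[0,0,0.3],0]
    - [[0,0,0.7],0]
    - [[0,0,1.1],0]
    - [[0,0,1.5],0]
    - [[0,0,1.8],0]
    - [[0,0,2.1],0]
    - [[0,0,2.4],0]
    - [[0,0,2.6],0]
    - [[0,0,2.8],0]
    - [[0,0,3],0]

```text
clock: 9.8
tool_pos: [0.498, -0.1592, 0.2664]
orientation: [180.0, -0.0, 57.2]
force: [-2.3, 1.0, 5.2]
opening: 0.0234
```

apply_moves:
  motion:
    - [[0,0,0.2],0]
    - [[0,0,0.4],0]
    - [[0,0,0.6],0]
    - [[0,0,0.9],0]
    - [[0,0,1.2],0]
    - [[0,0,1.5],0]
    - [[0,0,1.8],0]
    - [[0,0,2],0]
    - [[0,0,2.2],0]
    - [[0,0,2.2],0]

```text
clock: 10.8
tool_pos: [0.4981, -0.1591, 0.288]
orientation: [180.0, -0.0, 57.2]
force: [-2.3, 0.8, 6.2]
opening: 0.0234
```

Run:
```python
from h import *
o=ctrl.get_obs();print(o['tool_pos'],o['force'])
p,d=ctrl.snapshot('scene'); cv2.imwrite(f"pics/scene6.png",p); np.save('scene6.npy',d)
cv2.imwrite('pics/scz6.png',cv2.resize(p[160:400,240:420],None,fx=2.5,fy=2.5,interpolation=cv2.INTER_CUBIC))
```

```text
[ 0.49810569 -0.15905341  0.2879681 ] [-2.33270873  0.84840608  6.16913413]
```

View pics/scz6.png

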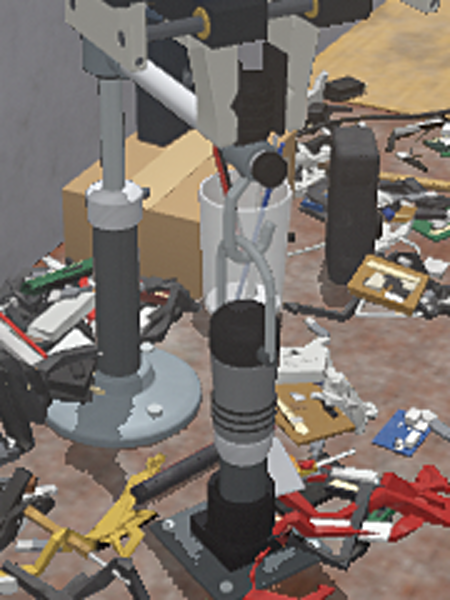

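The driver hangs by its bail in the hook (zoom 245,240) and its nose is coming out of the socket. I'm raising it the rest of the way slowly.

apply_moves:
  motion:
    - [[0,0,0.2],0]
    - [[0,0,0.5],0]
    - [[0,0,0.8],0]
    - [[0,0,1.1],0]
    - [[0,0,1.4],0]
    - [[0,0,1.7],0]
    - [[0,0,1.9],0]
    - [[0,0,2.1],0]
    - [[0,0,2.2],0]
    - [[0,0,2.3],0]

```text
clock: 11.85
tool_pos: [0.4981, -0.159, 0.3106]
orientation: [180.0, -0.0, 57.2]
force: [-0.8, 0.4, 2.8]
opening: 0.0233
```

apply_moves:
  motion:
    - [[0,0,0.05],0]
    - [[0,0,0.1],0]
    - [[0,0,0.1],0]
    - [[0,0,0.1],0]
    - [[0,0,0.1],0]
    - [[0,0,0.1],0]
    - [[0,0,0.1],0]
    - [[0,0,0.1],0]

```text
clock: 12.65
tool_pos: [0.4981, -0.159, 0.3116]
orientation: [180.0, 0.0, 57.2]
force: [-0.8, -1.5, 4.9]
opening: 0.0235
```

Run:
```python
from h import *
o=ctrl.get_obs();print(o['tool_pos'],o['force'])
p,d=ctrl.snapshot('scene'); cv2.imwrite(f"pics/scene7.png",p); np.save('scene7.npy',d)
cv2.imwrite('pics/scz7.png',cv2.resize(p[160:400,240:420],None,fx=2.5,fy=2.5,interpolation=cv2.INTER_CUBIC))
```

```text
[ 0.49805474 -0.15903432  0.31157473] [-0.77741222 -1.45704497  4.8536393 ]
```

View pics/scz7.png

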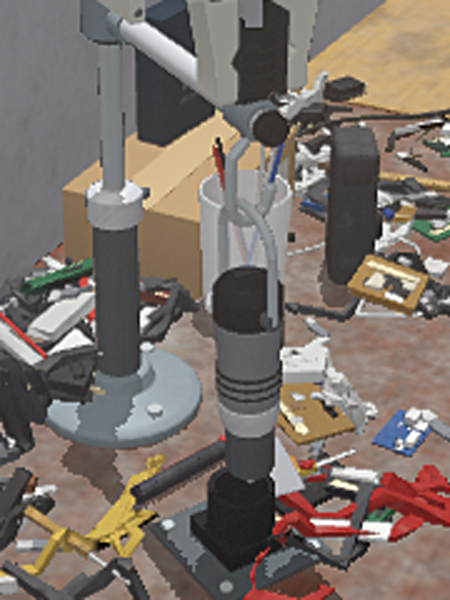

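The driver is out of the socket, hanging upright with the lift at about 1 mm. I'm releasing the grip and backing straight up.

apply_moves:
  motion:
    - [[0,0,0],0]
    - [[0,0,0],0]
    - [[0,0,0],0]
    - [[0,0,0],0]
    - [[0,0,0],0]
    - [[0,0,0],0]
    - [[0,0,0],0]
    - [[0,0,0],0]
  hand: 6.5

```text
clock: 13.5
tool_pos: [0.498, -0.159, 0.3116]
orientation: [180.0, -0.0, 57.2]
force: [-0.2, -0.7, 0.3]
opening: 0.0648
```

apply_moves:
  motion:
    - [[0,0,0.5],0]
    - [[0,0,1.5],0]
    - [[0,0,3],0]
    - [[0,0,4.5],0]
    - [[0,0,6],0]
    - [[0,0,7.5],0]
    - [[0,0,8.5],0]
    - [[0,0,9],0]
    - [[0,0,9],0]
    - [[0,0,9],0]

```text
clock: 14.5
tool_pos: [0.4978, -0.1589, 0.401]
orientation: [-180.0, 0.0, 57.2]
force: [1.2, -0.1, 0.6]
opening: 0.0651
```

Run:
```python
from h import *
o=ctrl.get_obs();print(o['tool_pos'],o['force'])
ds=[]
for k in range(8):
    p,d=ctrl.snapshot('scene'); ds.append((p,d))
    W=pts('scene',d)
    s=(d>0)&(np.hypot(W[...,0]-.5,W[...,1]+.16)<.04)
    g=W[s&(W[...,2]>.313)&(W[...,2]<.38)];b=W[s&(W[...,2]>.12)&(W[...,2]<.195)];lo=W[s&(W[...,2]>.05)&(W[...,2]<.1)]
    print(g[:,2].max().round(4),b.mean(0).round(4),lo.mean(0).round(4) if len(lo) else None)
cv2.imwrite('pics/scene8.png',p)
cv2.imwrite('pics/scz8.png',cv2.resize(p[160:400,240:420],None,fx=2.5,fy=2.5,interpolation=cv2.INTER_CUBIC))
p,d=ctrl.snapshot('wrist'); cv2.imwrite('pics/wrist8.png',p)
```

```text
[ 0.49783288 -0.15890302  0.40101606] [ 1.2027195  -0.08945323  0.55729619]
0.3473 [ 0.4932 -0.1459  0.1599] [ 0.4918 -0.1482  0.0839]
0.3473 [ 0.4932 -0.1459  0.1599] [ 0.4917 -0.148   0.0841]
0.3478 [ 0.4932 -0.1459  0.1598] [ 0.4916 -0.1481  0.0841]
0.348 [ 0.4932 -0.1459  0.16  ] [ 0.4916 -0.1482  0.0839]
0.3478 [ 0.4932 -0.146   0.1598] [ 0.4916 -0.148   0.0841]
0.3474 [ 0.4933 -0.1459  0.1599] [ 0.4918 -0.1482  0.084 ]
0.3476 [ 0.4932 -0.1459  0.1597] [ 0.4917 -0.1482  0.0841]
0.3475 [ 0.4932 -0.1458  0.1599] [ 0.4916 -0.1481  0.084 ]
```

View pics/scz8.png

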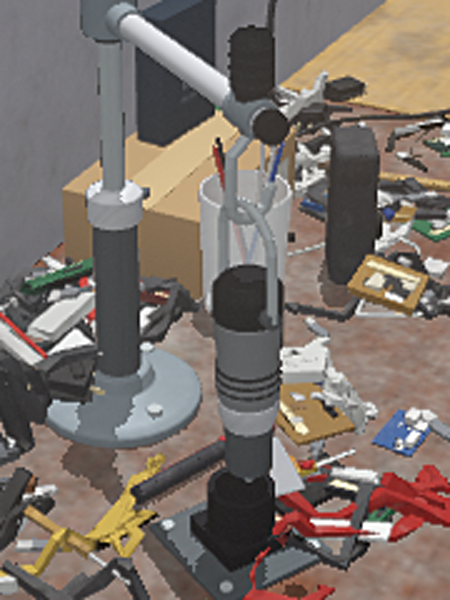

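View pics/wrist8.png

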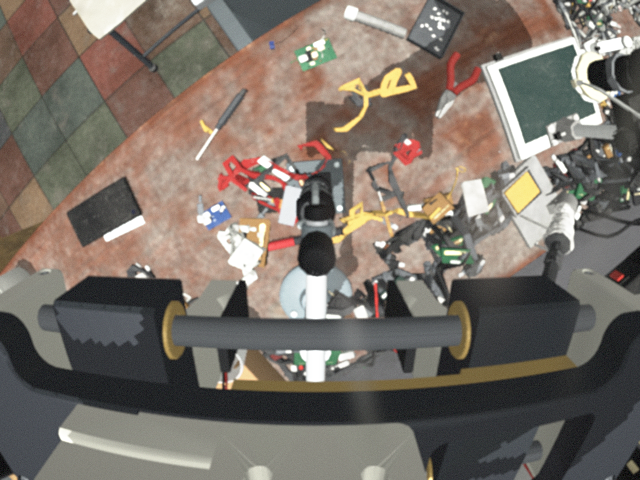

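Run:
```python
from h import *
from scipy.optimize import least_squares
p,d=ctrl.snapshot('scene');W=pts('scene',d)
near=(d>0)&(np.hypot(W[...,0]-.5,W[...,1]+.16)<.045)
for zl,zh in [(.05,.062),(.067,.09),(.10,.13),(.14,.17)]:
    P=W[near&(W[...,2]>zl)&(W[...,2]<zh)]
    if len(P)>5:
        s=least_squares(lambda q:np.hypot(P[:,0]-q[0],P[:,1]-q[1])-q[2],[.5,-.16,.02],loss='soft_l1',f_scale=.001).x
        print(zl,len(P),s.round(4))
P=W[near&(W[...,2]>.2)&(W[...,2]<.255)]
z=W[near][:,2];print(np.histogram(z,bins=np.arange(.03,.27,.006)))
cv2.imwrite('pics/n9.png',cv2.resize(p[310:400,290:400],None,fx=6,fy=6,interpolation=cv2.INTER_CUBIC))
```

```text
0.067 218 [ 0.4965 -0.1579  0.0142]
0.1 365 [ 0.4984 -0.1593  0.0183]
0.14 469 [ 0.4997 -0.16    0.0191]
(array([238, 132, 185,  32,   3,   0,  29,  59,  68,  62,  64,  50,  54,
        76,  82,  79,  90,  98, 104,  84,  87,  89,  99,  85,  70, 113,
       129, 237, 129,  35,  29,  31,  31,  28,  52, 102,  49,  41,  22]), array([0.03 , 0.036, 0.042, 0.048, 0.054, 0.06 , 0.066, 0.072, 0.078,
       0.084, 0.09 , 0.096, 0.102, 0.108, 0.114, 0.12 , 0.126, 0.132,
       0.138, 0.144, 0.15 , 0.156, 0.162, 0.168, 0.174, 0.18 , 0.186,
       0.192, 0.198, 0.204, 0.21 , 0.216, 0.222, 0.228, 0.234, 0.24 ,
       0.246, 0.252, 0.258, 0.264]))
```

View pics/n9.png

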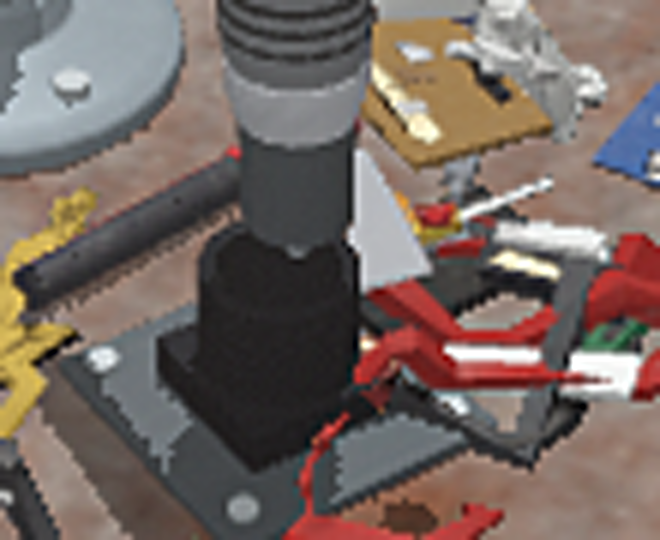

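The nose's lowest points are at about 66 mm. The bit tip at (297,250) is above the socket rim, the tilt is about 0.05 rad and the driver isn't moving. Handing in.

Run:
```python
from plant import ctrl
print(ctrl.close_job())
```

```text
the job is handed in; nothing more can be done
None
```

The driver is hanging from the balancer by its bail, and I handed the job in at about 15 s of the 61 s allowed. No verdict was reported.

I took the boom by the pull grip and pulled it down about 75 mm (about 74 mm by the depth camera). I then swung it 22.8° so the hook went tip first under the bail, let it rise slowly with the driver, released the grip and backed the gripper straight up.

My last checks before handing in:
- **Hook up:** the grip's top was at 0.3475 m, against 0.347 m at the start, so the lift is about 0.
- **Driver clear of its rest:** the nose was about 66 mm above the desk, and the bit tip showed above the socket rim.
- **Upright:** the tilt was about 0.05 rad, by circle fits to one camera's depth data.
- **Still:** the driver did not move, to within 0.2 mm, over eight pictures.
- **Robot free:** the gripper was open, with its fingertips about 5 cm above the grip.

I did not measure the bail-to-hook distance directly. The last picture shows the bail lying in the hook, and the nose height fits that. None of these checks failed or disagreed.

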